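# Click the stop collar onto the guide post of a pump test fixture

## Robot

A 6-joint arm with a two-finger parallel gripper is mounted at the origin on the work surface. World frame = base frame: x ahead of the robot, y to its left, z up, the work surface at z = 0. Lengths are in m, angles in rad, forces in N, time in s.
With the tool pointing down it reaches from about 0.4 to 0.925 m from the base axis. Payload 3.4 kg.
Tool frame: the origin (TCP) lies midway between the tips of the shut fingers; the grasp point (between the pads) lies 19 mm behind it; z points along the fingers, y is the line along which they close (so a half turn about z gives the same grasp; the last joint's range is limited). The gripper opens to 85 mm and grips with 20 to 120 N. Pads are 22 mm wide; open, the fingers measure 114 mm over their backs; the gripper's body (76 mm by 85 mm) begins 54 mm behind the grasp point. The pads swing forward as they close: fully open they stand 13 mm farther back than shut.
Start: joints at [1.058, 0.307, 1.506, -0, 1.328, -0.073], TCP at [0.245, 0.52, 0.231] pointing down, gripper open.
Joint ranges: [-3.12, 3.12], [-1.05, 2.28], [0.14, 2.33], [-1.42, 4.57], [0.1, 2.73], [-2.68, 2.68]. Speed limits (rad/s): [2.57, 2.57, 3.14, 3.14, 3.14, 3.14].

## Interface

Orientations are given as a rotation vector (axis times angle).
In Python, from bench import ctrl gives the robot as it stands.
- The arm moves only by the tool send_rows, never from a script. Its argument "moves" is a list that holds one entry, the list of rows, each a list of 5 numbers: the shift along the tool's x, y, z normalised to -1 to 1, where 1 is 0.4 m, then the turn about the tool's z normalised to -1 to 1, where 1 is 45 degrees, then the closure, from -1 (fully open) to 1 (shut). A call has exactly 5 rows; each row is the pose to reach, as a shift and turn from the pose commanded when the call began, along the tool's axes at that moment; what a row does not reach only later rows make up. A row lasts 1/8 s, in which the tool goes at most 62.5 mm and 10.7 degrees, less where a joint would pass 70% of its speed; a pose out of reach is approached as far as the arm can. A call with a number of a shift or a turn outside -1 to 1 is refused whole. A call with a gripper value outside its range is refused whole. The fingers move at their own pace and stop on an object; the grip force is fixed at half the most. Time passes only in rows, so rows that repeat a pose let the fingers close, or fill a call up. It gives the time, the measured TCP pose, the force, the opening and the grip force at its end, in the units of the state.
- ctrl.observe(): the state, without advancing time (a new reading comes with each control period).
- ctrl.snapshot(name): name is "side" or "top" or "wrist"; returns a dict with "color" (400x640x3 uint8, red, green, blue), "mtx" (3x3 intrinsics, pixels), "origin" and "orientation" of the camera in the world; the wrist camera has in their place "tool_from_camera" (4x4, takes a point from camera to tool coordinates, whose origin is the TCP and whose axes are the flange's). Camera axes: x right, y down, z forward; pixel columns grow to the right and rows downward; lengths in m; the calibration is good to about 2 mm. A picture is of the moment at which its call begins: read the wrist's pose just before it. There is no depth.
- ctrl.close_job(): hands the job in; it is judged then, once.
The state is a dict: "time": time; "qpos": joint angles; "joint_vel": joint speeds; "joint_torque": joint torques, N m; "position": TCP position; "orientation": TCP orientation; "ft_force": force on the tool from outside, world axes, zero at the start; "torque": the same for the moment, N m; "gripper_width": opening from 0.0 (shut) to 1.0 (fully open); "grip_force": force on a finger pad.
Only numpy, scipy, OpenCV 4.12 (cv2) and the standard library are available. Lean on these libraries where they do the work, as an engineer would, in place of code of your own. Each camera call takes 0.05 s, during which the arm holds its last target. There are 200 camera calls.

## Task

Take the tall steel stop collar out of the parts tray, put it over the upright guide post of the fixture and slide it down by hand, never forcing it, until the post's sprung balls click into the groove inside the collar. How high the balls sit has to be felt: stop in the click, where the balls neither push nor pull, hold the collar still there for half a second before letting go, and do not let it go through to the foot of the post. Leave it hanging upright on the balls, and leave the spacer ring, the can and the spanner alone.

Things in the scene. Friction and masses are not known exactly. Their poses are not given: they have to be found in the camera images.
- collar_mid (a point): Stop collar: the tall plain steel sleeve standing in the tray. 46 mm outside diameter, 56 mm high, 24 mm through bore, about 0.45 kg. Point on its axis half-way up, z along the axis. Half-way up inside is a hidden groove, 11.5 mm wide, 4 mm deep, all round: same either way up and at any turn. Grip its outside from above; the nearest thing, the spacer, is over 20 mm away.
- post: Fixture fixed to the bench: dark steel plate 120 x 110 x 20 mm with an upright oiled post of 22 mm diameter (1 mm clearance each side in the collar). Origin on the bench, on the post's axis, z up. Two opposite sprung steel balls stand 3 mm out of its -x and +x sides, at one common height, preset anywhere from z = 80 to 107 mm and not measured. Over 40 N on the post is too much.
- tray: Low black open parts tray, fixed, 130 x 180 x 14 mm (x by y), floor and walls 3 mm thick, origin at the centre of its underside. The collar and the spacer ring stand in it 45 mm either side of its centre along its y; either may be on either side.
- spacer_mid (a point): Bystander: flat steel spacer ring lying in the tray, outside diameter 60 mm, 14 mm high; point at its centre, half-way up. Not to be moved.
- can_mid (a point): Bystander: closed aluminium can, diameter 60 mm, 95 mm tall, standing on the bench; point on its axis half-way up. Not to be moved.
- spanner: Bystander: steel spanner, 150 mm long, lying on the bench along its own x axis, under 15 mm high. Not to be moved.
- post_tip (a point): Centre of the post's top, 126 mm above the bench. The post is straight up to 116 mm, then tapers to 10 mm diameter. Pushing the collar down: little drag until its lower rim meets the balls (its middle about 32 mm above them), 6 to 15 N to ride over them, then light drag under 3 N for some 20 mm, less than the collar's weight: let go there, it drops.
- post_foot (a point): Centre of the top of the foot disc (42 mm diameter, 8 mm thick) round the post, 28 mm above the bench. After the light drag the balls spring into the groove with a short downward pull of 5 to 15 N: the click. In it the collar has 2 mm of free up-and-down play, its middle level with the balls within 1.5 mm. Pushing on meets 6 to 15 N again, beyond which it goes through and drops to this disc.
Things that resemble listed ones, but are neither listed nor needed, are in the scene too. Several things look just like the part that bears collar_mid: the one meant starts farthest to the robot's left.

How it is judged:
On the way, in this order (a step that is already met when the one before it is completed fails the run):
1. the collar is lifted out of the tray (height (world z) of collar_mid above 0.1 m), for 0.1 s.
2. the collar is over the post, its lower end below the post's tip (horizontal distance between collar_mid and post below 0.004 m and z of collar_mid in the frame of post below 0.152 m), for 0.1 s.
3. still gripped, the collar is held in its click among the balls' heights, balls and post pressing on it with under 14 N in all (on the plain bore the balls squeeze with over 15 N) (z of collar_mid in the frame of post between 0.0765 and 0.109 m and contact force between collar and post below 14 N and contact force between the fingers and collar above 5 N and horizontal distance between collar_mid and post below 0.004 m), for 0.3 s.
At the end, for the whole second after the job is handed in: The collar is let go, at rest, upright (within 7 degrees), round the post (middle within 4 mm of its axis) with its middle 76.5 to 109 mm above the bench: hanging on the clicked balls, since nothing else can hold it there (unclicked it stands higher, at the foot lower) (horizontal distance between collar_mid and post below 0.004 m and z of collar_mid in the frame of post between 0.0765 and 0.109 m and angle between collar_mid's own z axis and vertical below 0.12 rad and linear speed of collar below 0.01 m/s and contact force between the fingers and collar below 0.1 N); the robot touches nothing.
It fails at once if the collar was pushed through past its click to the foot of the post (horizontal distance between collar_mid and post below 0.006 m and z of collar_mid in the frame of post below 0.062 m).
It fails at once if the collar was forced on the post with over 40 N (contact force between collar and post above 40 N).
It fails at once if the robot pressed on the post or fixture with over 10 N (contact force between any of the fingers, the arm and post above 10 N).
It fails at once if the spacer ring, can or spanner was moved by over 15 mm (distance of any of spacer_mid, can_mid, spanner from where it was at the start of the episode above 0.015 m).
It also fails if it takes over 72 s, if anything falls off the work surface, if the arm or the gripper's body presses on something with over 40 N, if the wrist force passes 120 N, or if a joint passes its speed limit or range.

## Working session

There is one attempt and no reset: what is moved stays moved. The work goes in short steps, Python scripts to look and compute and a tool call to move; the robot and the scene stay as the last step left them, time stands still between calls to the robot, and variables do not carry over. Pictures are saved under pics/ and viewed, at most 10 in all, crops included, and the job is handed in when it is done.

Besides the shell and the picture viewer there is one more tool, called after "Emit:" by a JSON object that holds its "api" and its "payload". send_rows: Moves the arm, as the interface text tells. Its arguments: {"type":"object","properties":{"moves":{"type":"array","items":{"type":"array","items":{"type":"array","items":{"type":"number"}}}}},"required":["moves"]}

```bash
mkdir -p pics; ls
cat > h.py <<'E'
import numpy as np, cv2
from scipy.spatial.transform import Rotation as R
from bench import ctrl
def snap(n,f=None):
    o=ctrl.observe(); s=ctrl.snapshot(n)
    if n=="wrist":
        T=np.eye(4);T[:3,:3]=R.from_rotvec(o["orientation"]).as_matrix();T[:3,3]=o["position"]
        T=T@np.array(s["tool_from_camera"]);s["o"],s["R"]=T[:3,3],T[:3,:3]
    else:
        q=np.array(s["orientation"]);s["o"]=np.array(s["origin"]);s["R"]=q if q.shape==(3,3) else R.from_rotvec(q).as_matrix()
    if f: cv2.imwrite("pics/"+f,s["color"][:,:,::-1]); np.savez("pics/"+f+".npz",**{k:np.array(s[k]) for k in("color","mtx","o","R")})
    return s
def ray(s,u,v):
    d=s["R"]@np.linalg.inv(s["mtx"])@np.array([u,v,1.]);return d/np.linalg.norm(d)
def onz(s,u,v,z):
    d=ray(s,u,v);return s["o"]+d*(z-s["o"][2])/d[2]
def proj(s,p):
    c=s["R"].T@(np.array(p)-s["o"]);q=s["mtx"]@c;return q[:2]/q[2]
def two(s1,a,s2,b):
    d1,d2=ray(s1,*a),ray(s2,*b);A=np.stack([d1,-d2],1);t=np.linalg.lstsq(A,s2["o"]-s1["o"],rcond=None)[0]
    p,q=s1["o"]+t[0]*d1,s2["o"]+t[1]*d2;return (p+q)/2,np.linalg.norm(p-q)
E
python3 - <<'E'
from h import *
np.set_printoptions(precision=4,suppress=True)
print(ctrl.observe())
for n in("top","side"):
    s=snap(n,n+"1.png");print(n,s["o"],s["R"],s["mtx"],s["orientation"])
E
```

```text
pics
{'time': 0.0, 'qpos': array([ 1.0575,  0.3076,  1.5076, -0.    ,  1.3284, -0.0735]), 'joint_vel': array([-0.0007, -0.0007,  0.0014,  0.0001, -0.0004, -0.0006]), 'joint_torque': array([  0.0002, -45.7552, -25.1919,   0.0001,   0.0133,  -0.    ]), 'position': array([0.2445, 0.5197, 0.2304]), 'orientation': array([-0.6852, -3.0654,  0.0031]), 'ft_force': array([ 0.8761, -0.3738,  0.4261]), 'torque': array([-0.0289, -0.0205,  0.0141]), 'grip_force': 0.0, 'gripper_width': 0.9944142741611186}
top [0.4906 0.0346 0.95  ] [[-0.0179 -0.999   0.0398]
 [-0.9998  0.0174 -0.0128]
 [ 0.0121 -0.04   -0.9991]] [[400.5813   0.     317.9306]
 [  0.     400.5813 199.8301]
 [  0.       0.       1.    ]] [-2.1878  2.2267 -0.0578]
side [ 0.2181 -0.478   0.6605] [[ 0.849  -0.364   0.383 ]
 [-0.5283 -0.5762  0.6236]
 [-0.0063 -0.7318 -0.6815]] [[382.1093   0.     318.3275]
 [  0.     382.1093 195.3097]
 [  0.       0.       1.    ]] [-2.2457  0.645  -0.2723]
```

View pics/top1.png

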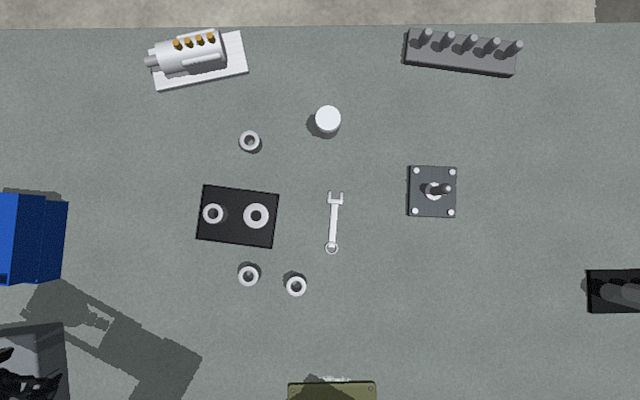

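View pics/side1.png

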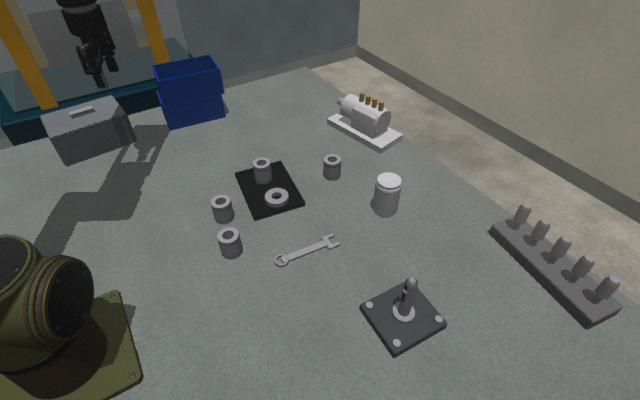

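The top view shows a lot of bright rings. Those that could be taken for the stop collar:
- the tall sleeve in the tray at (213,213)
- a loose sleeve at (249,141)
- a loose sleeve at (248,275)
- a loose sleeve at (296,286)
- the flat spacer ring in the tray at (256,215)

The one meant stands in the tray and is farthest left (+y), so it is (213,213). The side view agrees: sleeve in the tray at (262,168), spacer at (276,197). The post tip is near (445,188) in the top view and (410,283) in the side view.

Run:
```python
from h import *
np.set_printoptions(precision=4,suppress=True)
t=dict(np.load("pics/top1.png.npz"));s=dict(np.load("pics/side1.png.npz"))
g=cv2.cvtColor(t["color"],cv2.COLOR_RGB2GRAY)
m=(g>165).astype(np.uint8)
cs,_=cv2.findContours(m,cv2.RETR_EXTERNAL,cv2.CHAIN_APPROX_NONE)
for c in cs:
    if cv2.contourArea(c)>60 and 150<c[:,0,0].mean()<480:
        (u,v),r=cv2.minEnclosingCircle(c);e=cv2.fitEllipse(c)
        print("top",e[0],e[1],r,"z59",onz(t,*e[0],.059)[:2],"z28",onz(t,*e[0],.028)[:2],"diam59",2*r*(.95-.059)/400.6)
dk=((g<50)).astype(np.uint8)
cs,_=cv2.findContours(dk,cv2.RETR_EXTERNAL,cv2.CHAIN_APPROX_NONE)
for c in cs:
    if cv2.contourArea(c)>800:
        b=cv2.minAreaRect(c);print("dark",b,onz(t,*b[0],.014)[:2])
big=np.hstack([cv2.resize(t["color"][190:235,190:235],(360,360),interpolation=2),cv2.resize(t["color"][160:220,403:463],(360,360),interpolation=2)])
cv2.imwrite("pics/crop1.png",big[:,:,::-1])
o=ctrl.observe();print(R.from_rotvec(o["orientation"]).as_matrix())
```

```text
top (295.87481689453125, 286.0849914550781) (18.752910614013672, 19.181629180908203) 10.091421127319336 z59 [0.3366 0.0753] z28 [0.3312 0.0767] diam59 0.044889946202903284
top (247.8345184326172, 275.8893127441406) (18.60361671447754, 19.20592498779297) 9.973075866699219 z59 [0.361  0.1807] z28 [0.3565 0.1858] diam59 0.04436350772455818
top (212.68197631835938, 213.00218200683594) (18.550670623779297, 18.77036476135254) 9.756158828735352 z59 [0.501 0.257] z28 [0.5013 0.2647] diam59 0.043398589697469785
top (255.6304168701172, 215.2666778564453) (23.71719741821289, 23.969772338867188) 12.376753807067871 z59 [0.4943 0.162 ] z28 [0.4944 0.1665] diam59 0.0550558544288441
top (333.5706481933594, 218.69143676757812) (13.73090648651123, 70.73358154296875) 30.862184524536133 z59 [ 0.4836 -0.0108] z28 [ 0.4833 -0.0124] diam59 0.13728510440020816
top (249.0273895263672, 139.8095703125) (18.2635498046875, 18.65640640258789) 9.745992660522461 z59 [0.663  0.1748] z28 [0.669  0.1797] diam59 0.04335336725174994
top (327.7549133300781, 117.3861083984375) (24.528732299804688, 25.037364959716797) 12.9
[... 332 characters left out ...]
) 39.647823333740234 z59 [0.8732 0.3063] z28 [0.8865 0.3157] diam59 0.17636650319701722
top (226.23233032226562, 13.12988567352295) (23.463489532470703, 91.19750213623047) 52.281864166259766 z59 [0.9524 0.2231] z28 [0.9684 0.2296] diam59 0.232566854578819
dark ((31.0, 383.5), (31.0, 62.0), 90.0) [0.1208 0.6834]
dark ((612.5, 290.5), (43.0, 53.0), 90.0) [ 0.3038 -0.6623]
dark ((38.344024658203125, 241.0688934326172), (50.216148376464844, 91.73417663574219), 6.241915225982666) [0.4438 0.67  ]
dark ((236.97262573242188, 216.20082092285156), (76.65422821044922, 55.17123031616211), 7.765166282653809) [0.493  0.2119]
[[-0.9048  0.4258 -0.0009]
 [ 0.4258  0.9048 -0.0017]
 [ 0.0001 -0.0019 -1.    ]]
```

View pics/crop1.png

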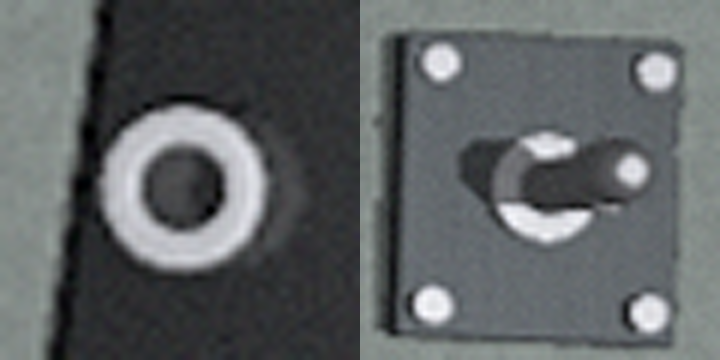

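The crop confirms it: a round sleeve stands near the tray's left wall, centred in the top view at (212.7,213.0). The post tip is at about (448,188.4) and the plate's screw pattern is centred at about (433.7,191.2). Now moving above the collar.

Emit:
{"api": "send_rows", "payload": {"moves": [[[-0.17,-0.064,0.03,0,-1],[-0.34,-0.128,0.07,0,-1],[-0.5,-0.19,0.1,0,-1],[-0.64,-0.24,0.13,0,-1],[-0.75,-0.28,0.15,0,-1]]]}}

```text
time: 0.72
position: [0.4602, 0.2989, 0.173]
orientation: [-0.685, -3.066, 0.0]
ft_force: [0.9, 2.0, 0.9]
gripper_width: 1.001
grip_force: 0.0
```

Run:
```python
from h import *
np.set_printoptions(precision=4,suppress=True)
t=dict(np.load("pics/top1.png.npz"))
print("tip",onz(t,448,188.4,.126),"plate",onz(t,433.7,191.2,.021))
s=dict(np.load("pics/side1.png.npz"))
print("tip two",two(t,(448,188.4),s,(411,282)))
o=ctrl.observe();print(o["qpos"],o["position"])
w=snap("wrist","w1.png")
```

```text
tip [ 0.5425 -0.2455  0.126 ] plate [ 0.5431 -0.2475  0.021 ]
tip two (array([ 0.5416, -0.2465,  0.1203]), np.float64(0.002907536579423783))
[ 0.499   0.3224  1.6435  0.0001  1.1761 -0.6323] [0.4602 0.2989 0.173 ]
```

View pics/w1.png

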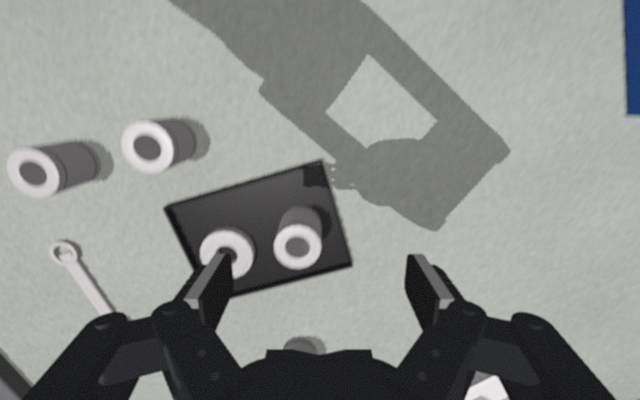

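The wrist view shows the tray with the collar's top ring at about (298,246) and the spacer to its left at (228,252). Refining the collar position from this view.

```bash
cat >> h.py <<'E'
def rings(s,thr=165,amin=150):
    g=cv2.cvtColor(s["color"],cv2.COLOR_RGB2GRAY);out=[]
    cs,_=cv2.findContours((g>thr).astype(np.uint8),cv2.RETR_CCOMP,cv2.CHAIN_APPROX_NONE)
    for c in cs:
        if cv2.contourArea(c)>amin and len(c)>5:
            e=cv2.fitEllipse(c)
            if e[1][0]/e[1][1]>.8: out.append((e[0],e[1],cv2.contourArea(c)))
    return out
def delta(p):
    o=ctrl.observe();return R.from_rotvec(o["orientation"]).as_matrix().T@(np.array(p)-o["position"])/.4
E
python3 - <<'E'
from h import *
np.set_printoptions(precision=4,suppress=True)
w=dict(np.load("pics/w1.png.npz"))
for thr in(165,185,200):
  for e in rings(w,thr,200): 
    if 250<e[0][0]<350: print(thr,e,onz(w,*e[0],.059))
print(delta([.501,.257,.12]))
E
```

```text
165 ((296.932373046875, 246.1159210205078), (42.2005615234375, 45.971500396728516), 1521.5) [0.5007 0.2581 0.059 ]
165 ((296.98553466796875, 246.75770568847656), (22.534692764282227, 25.859146118164062), 455.0) [0.5013 0.2578 0.059 ]
185 ((296.9371643066406, 246.1702423095703), (40.346981048583984, 44.835514068603516), 1419.0) [0.5007 0.2581 0.059 ]
185 ((296.93585205078125, 246.704345703125), (24.41815948486328, 26.581819534301758), 508.0) [0.5012 0.2578 0.059 ]
200 ((296.79278564453125, 246.1173553466797), (38.317684173583984, 43.997310638427734), 1322.5) [0.5006 0.258  0.059 ]
200 ((296.9650573730469, 246.57261657714844), (25.938081741333008, 28.332292556762695), 575.0) [0.5011 0.2579 0.059 ]
[-0.1182 -0.0428  0.13  ]
```

Emit:
{"api": "send_rows", "payload": {"moves": [[[-0.06,-0.02,0.05,0.2,-1],[-0.118,-0.041,0.1,0.42,-1],[-0.118,-0.041,0.13,0.64,-1],[-0.118,-0.041,0.13,0.86,-1],[-0.118,-0.041,0.13,1,-1]]]}}

```text
time: 1.4
position: [0.4945, 0.2654, 0.1209]
orientation: [-1.812, -2.565, 0.002]
ft_force: [0.4, -0.4, -0.6]
gripper_width: 0.997
grip_force: 0.0
```

Run:
```python
from h import *
np.set_printoptions(precision=4,suppress=True)
print(delta([.501,.2577,.022]),ctrl.observe())
```

```text
[-0.0235  0.0093  0.2471] {'time': 1.4, 'qpos': array([0.4172, 0.3944, 1.681 , 0.0001, 1.068 , 0.0762]), 'joint_vel': array([ 0.0048, -0.0046, -0.0026,  0.0014,  0.0007,  0.8562]), 'joint_torque': array([ -0.1276, -46.5705, -20.6252,  -0.0068,   0.0276,  -0.7602]), 'position': array([0.4945, 0.2654, 0.1209]), 'orientation': array([-1.8117, -2.5654,  0.0024]), 'ft_force': array([ 0.4068, -0.4174, -0.5939]), 'torque': array([0.0398, 0.0117, 0.0102]), 'grip_force': 0.0, 'gripper_width': 0.9972066632242247}
```

Emit:
{"api": "send_rows", "payload": {"moves": [[[0,0,0,0,-1],[0,0,0,0,-1],[0,0,0,0,-1],[0,0,0,0,-1],[0,0,0,0,-1]]]}}

```text
time: 2.02
position: [0.4951, 0.2656, 0.1217]
orientation: [1.806, 2.571, 0.0]
ft_force: [-0.3, 0.6, 0.3]
gripper_width: 1.001
grip_force: 0.0
```

Run:
```python
from h import *
np.set_printoptions(precision=4,suppress=True)
print(delta([.501,.2577,.022]),ctrl.observe()["orientation"])
w=snap("wrist","w2.png")
for thr in(165,185):
  for e in rings(w,thr,400): print(thr,e,onz(w,*e[0],.059))
```

```text
[-0.0236  0.0072  0.2493] [1.806  2.5706 0.0001]
165 ((282.180908203125, 283.6763000488281), (52.072818756103516, 60.47926712036133), 2472.5) [0.4892 0.1997 0.059 ]
165 ((282.3022155761719, 284.3435974121094), (22.77288246154785, 26.896467208862305), 478.5) [0.4895 0.1991 0.059 ]
165 ((320.0644226074219, 223.34942626953125), (53.69268035888672, 58.75784683227539), 2481.5) [0.4999 0.2591 0.059 ]
165 ((320.4855651855469, 223.0576934814453), (30.203126907348633, 32.769187927246094), 774.5) [0.5001 0.2594 0.059 ]
165 ((309.5788879394531, 77.95708465576172), (90.38778686523438, 110.52871704101562), 7034.0) [0.4591 0.3517 0.059 ]
185 ((282.1886901855469, 283.619140625), (51.279842376708984, 59.9067497253418), 2411.0) [0.4892 0.1997 0.059 ]
185 ((282.3460693359375, 284.33123779296875), (23.535551071166992, 27.720420837402344), 510.5) [0.4895 0.1991 0.059 ]
185 ((320.49151611328125, 222.9698486328125), (30.808006286621094, 33.34724044799805), 805.0) [0.5001 0.2595 0.059 ]
185 ((309.543701171875, 78.01741790771484), (88.5380859375, 108.90596008300781), 6764.5) [0.4591 0.3517 0.059 ]
```

Emit:
{"api": "send_rows", "payload": {"moves": [[[-0.024,0.007,0.03,0,-1],[-0.024,0.007,0.1,0,-1],[-0.024,0.007,0.17,0,-1],[-0.024,0.007,0.24,0,-1],[-0.024,0.007,0.248,0,-1]]]}}

```text
time: 2.7
position: [0.4993, 0.2561, 0.02]
orientation: [-1.805, -2.568, 0.007]
ft_force: [-1.1, -0.2, -0.2]
gripper_width: 0.998
grip_force: 0.0
```

Emit:
{"api": "send_rows", "payload": {"moves": [[[0,0,0,0,0],[0,0,0,0,1],[0,0,0,0,1],[0,0,0,0,1],[0,0,0,0,1]]]}}

```text
time: 3.32
position: [0.5011, 0.2575, 0.0239]
orientation: [1.806, 2.57, 0.001]
ft_force: [-2.3, -1.0, 5.7]
gripper_width: 0.529
grip_force: 61.1
```

Emit:
{"api": "send_rows", "payload": {"moves": [[[0,0,-0.02,0,1],[0,0,-0.1,0,1],[0,0,-0.22,0,1],[0,0,-0.34,0,1],[0,0,-0.44,0,1]]]}}

```text
time: 3.95
position: [0.501, 0.2576, 0.2006]
orientation: [1.806, 2.57, 0.002]
ft_force: [-0.2, 0.3, -5.3]
gripper_width: 0.525
grip_force: 62.7
```

Emit:
{"api": "send_rows", "payload": {"moves": [[[0,0,0,0,1],[0,0,0,0,1],[0,0,0,0,1],[0,0,0,0,1],[0,0,0,0,1]]]}}

```text
time: 4.58
position: [0.5006, 0.2573, 0.1974]
orientation: [-1.806, -2.569, 0.002]
ft_force: [0.2, 0.2, -4.7]
gripper_width: 0.528
grip_force: 62.8
```

Run:
```python
from h import *
np.set_printoptions(precision=4,suppress=True)
print(delta([.5425,-.2465,.2]),ctrl.observe()["qpos"],R.from_rotvec(ctrl.observe()["orientation"]).as_matrix())
```

```text
[-1.2206 -0.3281 -0.0057] [0.3998 0.3189 1.5795 0.     1.245  0.0542] [[-0.3387  0.9409 -0.0017]
 [ 0.9409  0.3387 -0.0007]
 [-0.0001 -0.0019 -1.    ]]
```

Emit:
{"api": "send_rows", "payload": {"moves": [[[-0.11,-0.03,0,0,1],[-0.25,-0.067,0,0,1],[-0.39,-0.105,0,0,1],[-0.53,-0.142,0,0,1],[-0.66,-0.177,0,0,1]]]}}

```text
time: 5.2
position: [0.5239, -0.0168, 0.1984]
orientation: [1.806, 2.57, 0.0]
ft_force: [0.2, -1.1, -3.6]
gripper_width: 0.53
grip_force: 62.7
```

Emit:
{"api": "send_rows", "payload": {"moves": [[[-0.13,-0.035,0,0,1],[-0.26,-0.07,0,0,1],[-0.38,-0.1,0,0,1],[-0.45,-0.12,0,0,1],[-0.48,-0.13,0,0,1]]]}}

```text
time: 5.82
position: [0.54, -0.215, 0.1981]
orientation: [-1.809, -2.568, 0.0]
ft_force: [-0.2, 0.1, -5.0]
gripper_width: 0.53
grip_force: 62.7
```

Emit:
{"api": "send_rows", "payload": {"moves": [[[0,0,0,0,1],[0,0,0,0,1],[0,0,0,0,1],[0,0,0,0,1],[0,0,0,0,1]]]}}

```text
time: 6.45
position: [0.54, -0.2126, 0.1986]
orientation: [1.805, 2.571, 0.0]
ft_force: [0.2, -0.4, -4.5]
gripper_width: 0.527
grip_force: 62.7
```

Run:
```python
from h import *
np.set_printoptions(precision=4,suppress=True)
o=ctrl.observe();print(delta([.5425,-.2465,.2]),o["qpos"],o["position"])
w=snap("wrist","w3.png");t=snap("top","t3.png");s=snap("side","s3.png")
def c(s,p,h=66):
    u,v=np.round(proj(s,p)).astype(int);u=np.clip(u,h,640-h);v=np.clip(v,h,400-h);print(u-h,v-h)
    return cv2.resize(s["color"][v-h:v+h,u-h:u+h],(400,400),interpolation=2)
cv2.imwrite("pics/c3.png",np.hstack([c(s,[.5425,-.2465,.13]),cv2.resize(w["color"],(400,400))])[:,:,::-1])
```

```text
[-0.0818 -0.0228 -0.0035] [-0.4479  0.3403  1.5425  0.      1.2586 -0.7942] [ 0.54   -0.2126  0.1986]
347 212
```

View pics/c3.png

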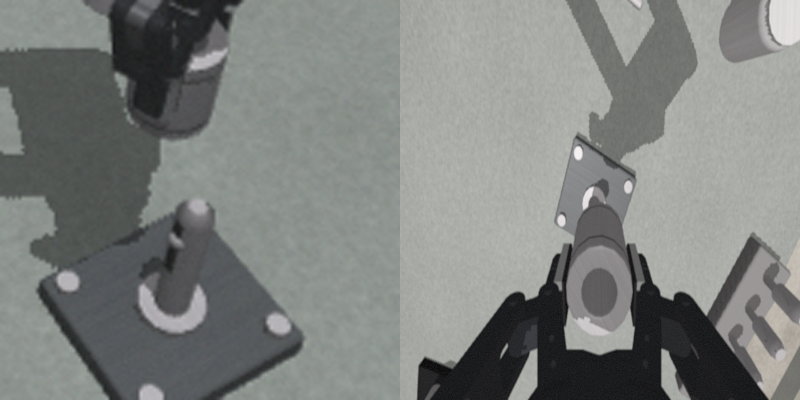

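The side crop shows the collar hanging upright in the fingers, with the post tip at crop (195,203). A sprung ball is visible on its near side at about (176,240), roughly full-image (405,291). In the wrist view the held collar's top bore is at about (320,292). Next I'll check the in-hand offset and get a rough ball height.

Run:
```python
from h import *
np.set_printoptions(precision=4,suppress=True)
w=dict(np.load("pics/w3.png.npz"));s=dict(np.load("pics/s3.png.npz"));t=dict(np.load("pics/t3.png.npz"))
o=ctrl.observe();Rt=R.from_rotvec(o["orientation"]).as_matrix();p=o["position"]
g=cv2.cvtColor(w["color"],cv2.COLOR_RGB2GRAY)
print(g[292,270:372:3],g[240:345:4,320])
zt=p[2]+.035
for lo in(90,100,110,120):
  cs,_=cv2.findContours((cv2.medianBlur(g,3)<lo).astype(np.uint8),cv2.RETR_CCOMP,cv2.CHAIN_APPROX_NONE)
  for c in cs:
    if len(c)>30 and cv2.contourArea(c)>500 and cv2.pointPolygonTest(c,(320,292),False)>0:
        e=cv2.fitEllipse(c)
        if e[1][1]<140: print(lo,e,"hand off tool",Rt.T@(onz(w,*e[0],zt)-p))
P=np.array([.5424,-.2465])
for z in(.075,.08,.085,.09,.095,.1,.105,.11,.126): print(z,proj(s,[P[0]-.012,P[1],z]),proj(s,[P[0],P[1],z]))
print("tip from side",onz(s,347+195/3.03,212+200/3.03,.126))
```

```text
[138 138 139 139 142 141 140  95  94  93  94  92  94  93  93  94  94  91
  94  94  94  93  92  89  92  88 123 139 140 140 138 135 139 141] [ 94 103 154 143 141 140 140 103  93  92  93  91  93  96  89  93  97  95
  92 114 146 139 195 200 171 168 167]
90 ((318.48248291015625, 300.4150085449219), (117.82649230957031, 125.16290283203125), 179.78431701660156) hand off tool [-0.0018  0.0012 -0.035 ]
100 ((318.72381591796875, 291.6203308105469), (45.29277801513672, 55.238059997558594), 91.17141723632812) hand off tool [ 0.0027  0.0013 -0.035 ]
100 ((318.5028076171875, 303.0152893066406), (117.71039581298828, 118.35206604003906), 85.94935607910156) hand off tool [-0.0031  0.0013 -0.035 ]
110 ((318.6601867675781, 291.8021545410156), (46.99077224731445, 56.17266845703125), 90.89957427978516) hand off tool [ 0.0026  0.0013 -0.035 ]
110 ((318.5376281738281, 303.16217041015625), (116.45980072021484, 117.5875244140625), 86.23934173583984) hand off tool [-0.0032  0.0013 -0.035 ]
120 ((318.5052795410156, 291.8811950683594), (48.15922164916992, 57.18952941894531), 91.05279541015625) hand off tool [ 0.0025  0.0013 -0.035 ]
120 ((318.5421142578125, 303.3143310546875), (115.45938873291016, 117.20076751708984), 87.1820068359375) hand off tool [-0.0032  0.0013 -0.035 ]
0.075 [402.7998 299.883 ] [408.0498 296.6632]
0.08 [403.2179 298.3036] [408.4919 295.0781]
0.085 [403.6404 296.7077] [408.9386 293.4767]
0.09 [404.0672 295.0951] [409.39   291.8587]
0.095 [404.4985 293.4657] [409.846  290.2238]
0.1 [404.9344 291.819 ] [410.3068 288.5718]
0.105 [405.3749 290.1549] [410.7725 286.9024]
0.11 [405.8202 288.473 ] [411.2431 285.2153]
0.126 [407.2773 282.9685] [412.7831 279.6946]
tip from side [ 0.5427 -0.2427  0.126 ]
```

Run:
```python
from h import *
np.set_printoptions(precision=4,suppress=True)
for f in("w3","t3","top1"):
    w=dict(np.load(f"pics/{f}.png.npz"));g=cv2.cvtColor(w["color"],cv2.COLOR_RGB2GRAY)
    L=((240,385,130,240) if f=="w3" else (400,465,155,225))
    n,l,st,ce=cv2.connectedComponentsWithStats((g>170).astype(np.uint8))
    for i in range(1,n):
        u,v=ce[i]
        if 8<st[i,4]<400 and L[0]<u<L[1] and L[2]<v<L[3]: print(f,u,v,st[i,2:],onz(w,u,v,.021))
```

```text
w3 284.67664670658684 152.8323353293413 [ 15  15 167] [ 0.4981 -0.2005  0.021 ]
w3 357.1578947368421 159.8421052631579 [ 7  5 19] [ 0.5744 -0.1811  0.021 ]
w3 364.7480916030534 186.6030534351145 [ 13  12 131] [ 0.5938 -0.2062  0.021 ]
w3 299.4954954954955 197.1936936936937 [ 18  23 222] [ 0.5293 -0.2427  0.021 ]
w3 258.06451612903226 220.34677419354838 [ 13  12 124] [ 0.4932 -0.2857  0.021 ]
t3 435.55555555555554 161.88888888888889 [3 8 9] [ 0.6116 -0.2539  0.021 ]
t3 416.0882352941176 169.7941176470588 [ 7  7 34] [ 0.5938 -0.2077  0.021 ]
t3 430.60526315789474 196.78947368421052 [11  7 38] [ 0.5302 -0.2399  0.021 ]
t3 403.0 209.72222222222223 [ 4  8 18] [ 0.5012 -0.1746  0.021 ]
t3 414.8235294117647 210.35294117647058 [ 7  6 34] [ 0.4992 -0.2022  0.021 ]
t3 450.9166666666667 211.97222222222223 [ 7  7 36] [ 0.494  -0.2863  0.021 ]
t3 413.09375 220.3125 [ 7 10 32] [ 0.4762 -0.1975  0.021 ]
t3 422.8888888888889 218.22222222222223 [7 2 9] [ 0.4806 -0.2205  0.021 ]
t3 433.16129032258067 219.67741935483872 [12  5 31] [ 0.4768 -0.2443  0.021 ]
t3 442.06666666666666 223.8 [ 9 11 30] [ 0.4669 -0.2648  0.021 ]
t3 457.3333333333333 220.0 [ 7  5 12] [ 0.4751 -0.3007  0.021 ]
t3 407.0769230769231 223.3846153846154 [ 6  4 13] [ 0.4693 -0.1833  0.021 ]
t3 419.3636363636364 224.36363636363637 [ 4  5 11] [ 0.4665 -0.2118  0.021 ]
top1 416.125 169.83333333333334 [ 6  5 24] [ 0.5938 -0.2078  0.021 ]
top1 452.0 171.5 [ 5  6 26] [ 0.5885 -0.2918  0.021 ]
top1 434.0833333333333 183.75 [ 9  4 24] [ 0.5605 -0.2489  0.021 ]
top1 447.7647058823529 188.0 [ 5  5 17] [ 0.55   -0.2807  0.021 ]
top1 432.98214285714283 196.48214285714286 [15  6 56] [ 0.5308 -0.2455  0.021 ]
top1 414.6333333333333 210.36666666666667 [ 6  6 30] [ 0.4992 -0.2017  0.021 ]
top1 450.74074074074076 211.59259259259258 [ 6  6 27] [ 0.4949 -0.2859  0.021 ]
```

Emit:
{"api": "send_rows", "payload": {"moves": [[[-0.043,-0.011,0,0,1],[-0.086,-0.022,0,0,1],[-0.086,-0.022,0.04,0,1],[-0.086,-0.022,0.08,0,1],[-0.086,-0.022,0.11,0,1]]]}}

```text
time: 7.22
position: [0.5421, -0.2477, 0.1523]
orientation: [-1.805, -2.567, 0.0]
ft_force: [-0.2, 0.1, -4.7]
gripper_width: 0.534
grip_force: 62.7
```

Emit:
{"api": "send_rows", "payload": {"moves": [[[0,0,0,0,1],[0,0,0,0,1],[0,0,0,0,1],[0,0,0,0,1],[0,0,0,0,1]]]}}

```text
time: 7.85
position: [0.5434, -0.2485, 0.1549]
orientation: [1.806, 2.57, 0.0]
ft_force: [0.3, -0.2, -4.8]
gripper_width: 0.532
grip_force: 62.7
```

Run:
```python
from h import *
np.set_printoptions(precision=4,suppress=True)
o=ctrl.observe();print(delta([.5432,-.248,.14]),o["position"],o["ft_force"])
w=snap("wrist","w4.png");s=snap("side","s4.png")
cv2.imwrite("pics/c4.png",np.hstack([cv2.resize(s["color"][225:335,350:460],(400,400),interpolation=2),cv2.resize(w["color"][230:370,250:390],(400,400),interpolation=2)])[:,:,::-1])
```

```text
[ 0.0015 -0.0001  0.0372] [ 0.5434 -0.2485  0.1549] [ 0.2968 -0.2445 -4.8489]
```

View pics/c4.png

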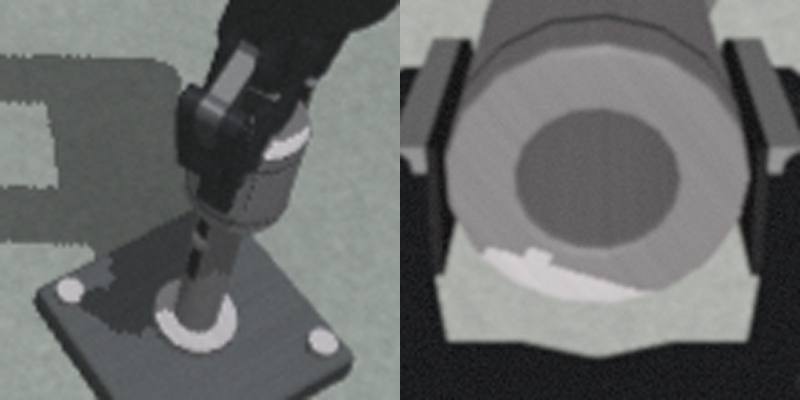

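The side crop shows the collar's lower rim at about (240,210), just over the post and in line with its axis (base at (203,312)). The wrist crop shows the bore dark and symmetric between the fingers. Descending gently.

Emit:
{"api": "send_rows", "payload": {"moves": [[[0,0,0.007,0,1],[0,0,0.014,0,1],[0,0,0.021,0,1],[0,0,0.028,0,1],[0,0,0.033,0,1]]]}}

```text
time: 8.57
position: [0.5432, -0.2484, 0.141]
orientation: [-1.806, -2.57, 0.0]
ft_force: [-0.5, -0.5, -4.2]
gripper_width: 0.529
grip_force: 62.7
```

Emit:
{"api": "send_rows", "payload": {"moves": [[[0,0,0.002,0,1],[0,0,0.004,0,1],[0,0,0.006,0,1],[0,0,0.008,0,1],[0,0,0.008,0,1]]]}}

```text
time: 9.2
position: [0.5432, -0.2483, 0.138]
orientation: [-1.806, -2.57, -0.0]
ft_force: [-0.5, 0.1, -4.7]
gripper_width: 0.529
grip_force: 62.7
```

Emit:
{"api": "send_rows", "payload": {"moves": [[[0,0,0.002,0,1],[0,0,0.004,0,1],[0,0,0.006,0,1],[0,0,0.007,0,1],[0,0,0.007,0,1]]]}}

```text
time: 9.82
position: [0.5429, -0.2479, 0.1349]
orientation: [-1.806, -2.569, -0.001]
ft_force: [-0.6, 3.8, -3.8]
gripper_width: 0.527
grip_force: 62.8
```

Emit:
{"api": "send_rows", "payload": {"moves": [[[0,0,0.002,0,1],[0,0,0.004,0,1],[0,0,0.005,0,1],[0,0,0.005,0,1],[0,0,0.005,0,1]]]}}

```text
time: 10.45
position: [0.5429, -0.2479, 0.133]
orientation: [-1.806, -2.569, -0.001]
ft_force: [-0.9, 5.0, -3.3]
gripper_width: 0.53
grip_force: 62.8
```

Emit:
{"api": "send_rows", "payload": {"moves": [[[0.001,0.0004,0,0,1],[0.002,0.0008,0,0,1],[0.002,0.0008,0,0,1],[0.002,0.0008,0,0,1],[0.002,0.0008,0,0,1]]]}}

```text
time: 11.08
position: [0.5431, -0.2476, 0.1331]
orientation: [-1.806, -2.57, 0.0]
ft_force: [-2.0, 3.8, -4.3]
gripper_width: 0.527
grip_force: 62.7
```

Emit:
{"api": "send_rows", "payload": {"moves": [[[0,0,0.002,0,1],[0,0,0.004,0,1],[0,0,0.005,0,1],[0,0,0.005,0,1],[0,0,0.005,0,1]]]}}

```text
time: 11.7
position: [0.5433, -0.2475, 0.1313]
orientation: [-1.806, -2.57, -0.0]
ft_force: [-1.9, 4.1, -3.8]
gripper_width: 0.53
grip_force: 62.8
```

Emit:
{"api": "send_rows", "payload": {"moves": [[[0.001,0,0,0,1],[0.003,-0.0003,0,0,1],[0.003,-0.0003,0,0,1],[0.003,-0.0003,0,0,1],[0.003,-0.0003,0,0,1]]]}}

```text
time: 12.32
position: [0.5433, -0.2471, 0.1315]
orientation: [1.806, 2.569, -0.0]
ft_force: [-0.7, 0.1, -4.2]
gripper_width: 0.527
grip_force: 62.7
```

Emit:
{"api": "send_rows", "payload": {"moves": [[[0.0015,0.0005,0.001,0,1],[0.0015,0.0005,0.003,0,1],[0.0015,0.0005,0.005,0,1],[0.0015,0.0005,0.005,0,1],[0.0015,0.0005,0.005,0,1]]]}}

```text
time: 12.95
position: [0.5429, -0.246, 0.1293]
orientation: [1.806, 2.57, 0.0]
ft_force: [0.9, 0.5, -4.5]
gripper_width: 0.528
grip_force: 62.7
```

Emit:
{"api": "send_rows", "payload": {"moves": [[[0,0,0.001,0,1],[0,0,0.003,0,1],[0,0,0.005,0,1],[0,0,0.005,0,1],[0,0,0.005,0,1]]]}}

```text
time: 13.58
position: [0.5428, -0.2459, 0.1273]
orientation: [-1.806, -2.57, -0.0]
ft_force: [0.4, 0.0, -4.5]
gripper_width: 0.527
grip_force: 62.7
```

Emit:
{"api": "send_rows", "payload": {"moves": [[[0,0,0.001,0,1],[0,0,0.003,0,1],[0,0,0.005,0,1],[0,0,0.005,0,1],[0,0,0.005,0,1]]]}}

```text
time: 14.2
position: [0.5426, -0.2459, 0.1252]
orientation: [-1.806, -2.57, 0.0]
ft_force: [-0.4, 0.0, -4.2]
gripper_width: 0.532
grip_force: 62.7
```

Emit:
{"api": "send_rows", "payload": {"moves": [[[0,0,0.001,0,1],[0,0,0.003,0,1],[0,0,0.005,0,1],[0,0,0.005,0,1],[0,0,0.005,0,1]]]}}

```text
time: 14.82
position: [0.5428, -0.246, 0.1239]
orientation: [1.806, 2.57, -0.0]
ft_force: [-2.4, 0.6, 4.2]
gripper_width: 0.53
grip_force: 63.4
```

Emit:
{"api": "send_rows", "payload": {"moves": [[[0,0,0.001,0,1],[0,0,0.002,0,1],[0,0,0.003,0,1],[0,0,0.003,0,1],[0,0,0.003,0,1]]]}}

```text
time: 15.45
position: [0.5431, -0.2462, 0.1233]
orientation: [1.806, 2.569, -0.0]
ft_force: [-2.9, -0.4, 8.1]
gripper_width: 0.529
grip_force: 63.9
```

Emit:
{"api": "send_rows", "payload": {"moves": [[[0,0,0.001,0,1],[0,0,0.002,0,1],[0,0,0.003,0,1],[0,0,0.003,0,1],[0,0,0.003,0,1]]]}}

```text
time: 16.08
position: [0.5433, -0.2463, 0.1211]
orientation: [1.806, 2.569, 0.0]
ft_force: [-1.4, 0.1, 2.7]
gripper_width: 0.536
grip_force: 63.3
```

Emit:
{"api": "send_rows", "payload": {"moves": [[[0,0,0.001,0,1],[0,0,0.003,0,1],[0,0,0.005,0,1],[0,0,0.005,0,1],[0,0,0.005,0,1]]]}}

```text
time: 16.7
position: [0.5423, -0.2456, 0.1181]
orientation: [-1.806, -2.569, 0.0]
ft_force: [0.6, -0.7, -5.0]
gripper_width: 0.529
grip_force: 62.7
```

Emit:
{"api": "send_rows", "payload": {"moves": [[[0,0,0.001,0,1],[0,0,0.003,0,1],[0,0,0.005,0,1],[0,0,0.005,0,1],[0,0,0.005,0,1]]]}}

```text
time: 17.32
position: [0.5427, -0.2458, 0.1169]
orientation: [-1.806, -2.57, -0.0]
ft_force: [-0.2, 0.5, -2.2]
gripper_width: 0.53
grip_force: 62.9
```

Emit:
{"api": "send_rows", "payload": {"moves": [[[0,0,0.002,0,1],[0,0,0.004,0,1],[0,0,0.006,0,1],[0,0,0.008,0,1],[0,0,0.009,0,1]]]}}

```text
time: 17.95
position: [0.5427, -0.2459, 0.1131]
orientation: [-1.806, -2.57, 0.0]
ft_force: [-0.5, -0.5, -0.1]
gripper_width: 0.526
grip_force: 63.0
```

Emit:
{"api": "send_rows", "payload": {"moves": [[[0,0,0.002,0,1],[0,0,0.004,0,1],[0,0,0.006,0,1],[0,0,0.008,0,1],[0,0,0.009,0,1]]]}}

```text
time: 18.58
position: [0.5427, -0.2459, 0.1095]
orientation: [-1.806, -2.57, 0.0]
ft_force: [-0.7, -0.6, -2.5]
gripper_width: 0.524
grip_force: 63.0
```

Emit:
{"api": "send_rows", "payload": {"moves": [[[0,0,0.002,0,1],[0,0,0.004,0,1],[0,0,0.006,0,1],[0,0,0.008,0,1],[0,0,0.009,0,1]]]}}

```text
time: 19.2
position: [0.5427, -0.2459, 0.1059]
orientation: [-1.806, -2.57, 0.0]
ft_force: [-0.7, -0.8, 0.0]
gripper_width: 0.529
grip_force: 63.0
```

Emit:
{"api": "send_rows", "payload": {"moves": [[[0,0,0.001,0,1],[0,0,0.003,0,1],[0,0,0.005,0,1],[0,0,0.005,0,1],[0,0,0.005,0,1]]]}}

```text
time: 19.82
position: [0.5426, -0.2458, 0.1038]
orientation: [-1.806, -2.57, 0.0]
ft_force: [-0.1, -0.4, -2.9]
gripper_width: 0.53
grip_force: 62.9
```

Emit:
{"api": "send_rows", "payload": {"moves": [[[0,0,0.001,0,1],[0,0,0.003,0,1],[0,0,0.005,0,1],[0,0,0.005,0,1],[0,0,0.005,0,1]]]}}

```text
time: 20.45
position: [0.5426, -0.2459, 0.1018]
orientation: [-1.806, -2.57, 0.0]
ft_force: [0.9, -0.0, -3.6]
gripper_width: 0.529
grip_force: 62.9
```

Emit:
{"api": "send_rows", "payload": {"moves": [[[0,0,0.001,0,1],[0,0,0.002,0,1],[0,0,0.0025,0,1],[0,0,0.0025,0,1],[0,0,0.0025,0,1]]]}}

```text
time: 21.08
position: [0.5429, -0.2459, 0.1012]
orientation: [1.806, 2.57, 0.0]
ft_force: [0.2, 0.7, 0.1]
gripper_width: 0.527
grip_force: 63.0
```

Now 1 mm steps, feeling for the pull.

Emit:
{"api": "send_rows", "payload": {"moves": [[[0,0,0.001,0,1],[0,0,0.002,0,1],[0,0,0.0025,0,1],[0,0,0.0025,0,1],[0,0,0.0025,0,1]]]}}

```text
time: 21.7
position: [0.5426, -0.2458, 0.0998]
orientation: [-1.806, -2.57, 0.0]
ft_force: [0.2, -0.7, -3.6]
gripper_width: 0.528
grip_force: 62.9
```

Emit:
{"api": "send_rows", "payload": {"moves": [[[0,0,0.001,0,1],[0,0,0.002,0,1],[0,0,0.0025,0,1],[0,0,0.0025,0,1],[0,0,0.0025,0,1]]]}}

```text
time: 22.32
position: [0.5425, -0.2458, 0.0988]
orientation: [-1.806, -2.57, 0.0]
ft_force: [0.5, 0.2, -5.1]
gripper_width: 0.528
grip_force: 62.7
```

Emit:
{"api": "send_rows", "payload": {"moves": [[[0,0,0.001,0,1],[0,0,0.002,0,1],[0,0,0.0025,0,1],[0,0,0.0025,0,1],[0,0,0.0025,0,1]]]}}

```text
time: 22.95
position: [0.5425, -0.2458, 0.0977]
orientation: [-1.806, -2.57, 0.0]
ft_force: [-0.3, -0.5, -8.0]
gripper_width: 0.525
grip_force: 62.6
```

Emit:
{"api": "send_rows", "payload": {"moves": [[[0,0,0.001,0,1],[0,0,0.002,0,1],[0,0,0.002,0,1],[0,0,0.002,0,1],[0,0,0.002,0,1]]]}}

```text
time: 23.58
position: [0.5425, -0.2458, 0.0969]
orientation: [-1.806, -2.57, 0.0]
ft_force: [0.4, 0.5, -10.2]
gripper_width: 0.529
grip_force: 62.5
```

Emit:
{"api": "send_rows", "payload": {"moves": [[[0,0,0.001,0,1],[0,0,0.002,0,1],[0,0,0.002,0,1],[0,0,0.002,0,1],[0,0,0.002,0,1]]]}}

```text
time: 24.2
position: [0.5425, -0.2458, 0.0961]
orientation: [-1.806, -2.57, 0.0]
ft_force: [0.2, -0.3, -11.2]
gripper_width: 0.531
grip_force: 62.8
```

Emit:
{"api": "send_rows", "payload": {"moves": [[[0,0,0.001,0,1],[0,0,0.002,0,1],[0,0,0.002,0,1],[0,0,0.002,0,1],[0,0,0.002,0,1]]]}}

```text
time: 24.82
position: [0.5426, -0.2458, 0.0957]
orientation: [-1.806, -2.57, 0.0]
ft_force: [-1.3, 0.3, -8.9]
gripper_width: 0.524
grip_force: 62.8
```

Emit:
{"api": "send_rows", "payload": {"moves": [[[0,0,0.001,0,1],[0,0,0.0015,0,1],[0,0,0.0015,0,1],[0,0,0.0015,0,1],[0,0,0.0015,0,1]]]}}

```text
time: 25.45
position: [0.5428, -0.2459, 0.0952]
orientation: [1.806, 2.57, 0.0]
ft_force: [-2.5, 0.4, -6.2]
gripper_width: 0.524
grip_force: 63.0
```

Emit:
{"api": "send_rows", "payload": {"moves": [[[0,0,0.0005,0,1],[0,0,0.0015,0,1],[0,0,0.0015,0,1],[0,0,0.0015,0,1],[0,0,0.0015,0,1]]]}}

```text
time: 26.08
position: [0.5431, -0.246, 0.0946]
orientation: [1.806, 2.57, 0.0]
ft_force: [-0.8, -0.3, -6.1]
gripper_width: 0.526
grip_force: 63.1
```

Emit:
{"api": "send_rows", "payload": {"moves": [[[0,0,0.0005,0,1],[0,0,0.0015,0,1],[0,0,0.0015,0,1],[0,0,0.0015,0,1],[0,0,0.0015,0,1]]]}}

```text
time: 26.7
position: [0.5431, -0.246, 0.094]
orientation: [1.806, 2.57, 0.0]
ft_force: [-0.3, 0.0, -4.7]
gripper_width: 0.534
grip_force: 63.1
```

Emit:
{"api": "send_rows", "payload": {"moves": [[[0,0,0.0005,0,1],[0,0,0.001,0,1],[0,0,0.001,0,1],[0,0,0.001,0,1],[0,0,0.001,0,1]]]}}

```text
time: 27.32
position: [0.5428, -0.2459, 0.0935]
orientation: [1.806, 2.57, 0.0]
ft_force: [-0.5, 0.7, -4.4]
gripper_width: 0.532
grip_force: 63.2
```

Emit:
{"api": "send_rows", "payload": {"moves": [[[0,0,0,0,1],[0,0,0,0,1],[0,0,0,0,1],[0,0,0,0,1],[0,0,0,0,1]]]}}

```text
time: 27.95
position: [0.5428, -0.2459, 0.0935]
orientation: [-1.806, -2.57, 0.0]
ft_force: [0.3, 0.4, -5.2]
gripper_width: 0.526
grip_force: 63.2
```

Neutral, with only the weight felt, and held for over 0.6 s. Opening the fingers.

Emit:
{"api": "send_rows", "payload": {"moves": [[[0,0,0,0,1],[0,0,0,0,1],[0,0,0,0,0],[0,0,0,0,-0.3],[0,0,0,0,-0.6]]]}}

```text
time: 28.58
position: [0.5434, -0.2462, 0.0942]
orientation: [1.805, 2.569, 0.0]
ft_force: [-0.3, -0.6, -0.1]
gripper_width: 0.799
grip_force: 0.0
```

Emit:
{"api": "send_rows", "payload": {"moves": [[[0,0,0,0,-1],[0,0,0,0,-1],[0,0,0,0,-1],[0,0,0,0,-1],[0,0,0,0,-1]]]}}

```text
time: 29.2
position: [0.5428, -0.2459, 0.0934]
orientation: [-1.806, -2.57, -0.0]
ft_force: [0.0, -1.1, 0.5]
gripper_width: 1.0
grip_force: 0.0
```

Run:
```python
from h import *
np.set_printoptions(precision=4,suppress=True)
o=ctrl.observe();print(o["position"],o["ft_force"],o["gripper_width"])
s=snap("side","s5.png");w=snap("wrist","w5.png")
cv2.imwrite("pics/c5.png",np.hstack([cv2.resize(s["color"][225:335,350:460],(400,400),interpolation=2),cv2.resize(w["color"],(400,400))])[:,:,::-1])
```

```text
[ 0.5428 -0.2459  0.0934] [ 0.005  -1.1203  0.5311] 1.0002311105510602
```

View pics/c5.png

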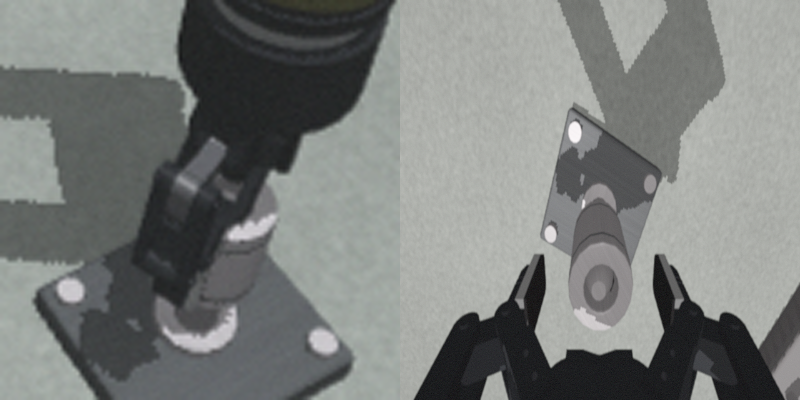

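Both views show the collar hanging clear above the foot disc (side crop: lower rim at about (222,300), disc at (200,325)), with both fingers open and clear. Retreating straight up.

Emit:
{"api": "send_rows", "payload": {"moves": [[[0,0,-0.03,0,-1],[0,0,-0.1,0,-1],[0,0,-0.18,0,-1],[0,0,-0.26,0,-1],[0,0,-0.3,0,-1]]]}}

```text
time: 29.92
position: [0.5438, -0.2464, 0.2163]
orientation: [1.804, 2.567, 0.001]
ft_force: [0.3, -0.5, 0.2]
gripper_width: 0.998
grip_force: 0.0
```

Emit:
{"api": "send_rows", "payload": {"moves": [[[0,0,0,0,-1],[0,0,0,0,-1],[0,0,0,0,-1],[0,0,0,0,-1],[0,0,0,0,-1]]]}}

```text
time: 30.55
position: [0.5426, -0.2458, 0.2129]
orientation: [-1.806, -2.569, 0.0]
ft_force: [0.1, 0.3, 0.7]
gripper_width: 1.0
grip_force: 0.0
```

Run:
```python
from h import *
s=snap("side","s6.png")
cv2.imwrite("pics/c6.png",cv2.resize(s["color"][225:335,350:460],(500,500),interpolation=2)[:,:,::-1])
for z in(.036,.071,.127):print(z,(proj(s,[.5428,-.2462,z])-[350,225])*500/110)
```

```text
0.036 [249.12417689 378.46340279]
0.071 [262.53247394 330.39141041]
0.127 [286.08924797 245.93467017]
```

View pics/c6.png

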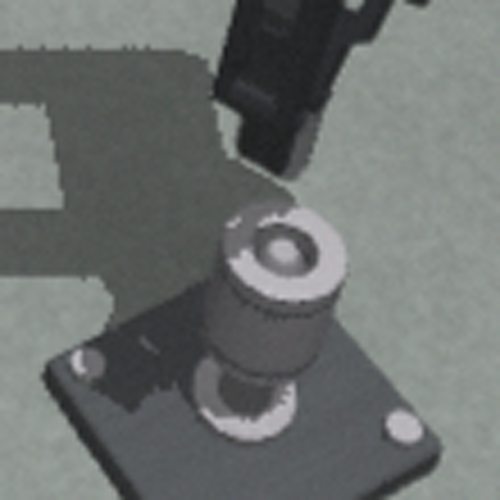

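The collar hangs upright on the post. Its top ring is centred at about (284,253), against (286,246) predicted for a 99 mm mid height, and the bare post shows above the foot disc. Handing in.

```bash
python3 -c "
from bench import ctrl
print(ctrl.close_job())"
```

```text
the job is handed in; nothing more can be done
None
```

I handed the job in at about 30.6 s; no verdict came back. The collar hangs upright in the click, its middle about 99 mm above the bench, and it was held still there for over half a second before I let go; the spacer, can and spanner were left alone.

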